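Pack and lock the ornament case

ROBOT

A 7-joint arm with a two-finger parallel gripper is mounted at the origin on the work surface. World frame = base frame: x ahead of the robot, y to its left, z up, the work surface at z = 0. Lengths are in mm, angles in rad, forces in N, time in s.
With the tool pointing down it reaches from about 350 to 900 mm from the base axis. Payload 8.1 kg.
Tool frame: the origin (TCP) lies midway between the tips of the shut fingers; the grasp point (between the pads) lies 19 mm behind it; z points along the fingers, y is the line along which they close (so a half turn about z gives the same grasp; the last joint's range is limited). The gripper opens to 85 mm and grips with 20 to 120 N. Pads are 22 mm wide; open, the fingers measure 114 mm over their backs; the gripper's body (76 mm by 85 mm) begins 54 mm behind the grasp point. The pads swing forward as they close: fully open they stand 13 mm farther back than shut.
Start: joints at [1.044, 0.434, 0.025, 1.573, -0.012, 1.134, -0.075], TCP at [256.996, -569.732, 231.323] pointing down, gripper open.
Joint ranges: [-2.62, 2.62], [-0.44, 2.09], [-1.27, 1.32], [0.08, 2.57], [-1.32, 4.46], [0.12, 2], [-2.74, 2.74]. Speed limits (rad/s): [2.22, 2.22, 3.01, 3.01, 3.14, 3.14, 3.14].

INTERFACE

Orientations are given as a unit quaternion [w, x, y, z].
In Python, from workcell import manip gives the robot as it stands. The module is installed in compiled form; this text tells all that it offers.
- The arm moves only by the tool send_rows, never from a script. Its argument "commands" is a list of rows, each an object of numbers: "dx", "dy", "dz": the shift along the tool's x, y, z in mm; "twist": the turn about the tool's z in degrees; "fingers": the finger opening in mm, from 0 to 85.4. A call has 1 to 8 rows; each row is the pose to reach, as a shift and turn from the pose commanded when the call began, along the tool's axes at that moment; what a row does not reach only later rows make up. A row lasts 1/8 s, in which the tool goes at most 62.5 mm and 10.7 degrees, less where a joint would pass 70% of its speed; a pose out of reach is approached as far as the arm can. A call with a gripper value outside its range is refused whole. The fingers move at their own pace and stop on an object; the grip force is fixed at half the most. Time passes only in rows, so rows that repeat a pose let the fingers close. It gives the time, the measured TCP pose, the force, the opening and the grip force at its end, in the units of the state.
- manip.get_obs(): the state, without advancing time (a new reading comes with each control period).
- manip.camera(name): name is "side" or "top"; returns a dict with "img" (420x560x3 uint8, red, green, blue), "mtx" (3x3 intrinsics, pixels), "distortion" ([k1, k2, p1, p2, k3] as OpenCV has them; the pictures are not rectified), "pose" (4x4, takes a point from camera to world coordinates). Camera axes: x right, y down, z forward; pixel columns grow to the right and rows downward; lengths in mm; the calibration is good to about 2 mm. A picture is of the moment at which its call begins. There is no depth.
- manip.job_done(): hands the job in; it is judged then, once.
The state is a dict: "t": time; "qpos": joint angles; "qd": joint speeds; "tau": joint torques, N m; "tcp_pos": TCP position; "tcp_rot": TCP orientation; "force": force on the tool from outside, world axes, zero at the start; "ft_torque": the same for the moment, N m; "gripper_width": finger opening in mm; "grip_force": force on a finger pad.
Only numpy, scipy, OpenCV 4.12 (cv2) and the standard library are available. Lean on these libraries where they do the work, as an engineer would, in place of code of your own. Each camera call takes 0.05 s, during which the arm holds its last target. There are 200 camera calls.

TASK

Pack up the ornament case on the Christmas stall: put every red parcel and every white house that lies on the table down into the compartment that already holds one of its own kind, leaving those two where they are. When all are in, fold the green lid fully shut, then lock it: pull the yellow latch knob up against its spring, turn it until its tongue lies over the lid, and let it snap right down. Leave the other things on the table where they stand.

Things in the scene. Friction and masses are not known exactly. Their poses are not given: they have to be found in the camera images.
- parcel1_mid (a point): Centre of a red gift-parcel ornament with gold ribbon: wooden block 40 x 40 x 40 mm, about 60 g. Axes along its edges. Starts on the table, or may be absent (None).
- parcel2_mid (a point): Centre of a red gift-parcel ornament with gold ribbon: wooden block 40 x 40 x 40 mm, about 60 g. Axes along its edges. Starts on the table, or may be absent (None).
- parcel3_mid (a point): Centre of a red gift-parcel ornament with gold ribbon: wooden block 40 x 40 x 40 mm, about 60 g. Axes along its edges. Starts on the table, or may be absent (None).
- parcel0_mid (a point): Centre of a red gift-parcel ornament with gold ribbon: wooden block 40 x 40 x 40 mm, about 60 g. Axes along its edges. This one already stands in the case and marks the parcels' compartment.
- house1_mid (a point): Centre of a white wooden house ornament with a green gabled roof, about 60 g. When upright this point is 24 mm above its underside; 40 mm along x, 36 mm along y (the two flat gable ends face +y and -y, ridge along y, so y is the best direction to grip), walls 30 mm high, ridge at 50 mm. Starts on the table, or may be absent (None).
- house2_mid (a point): Centre of a white wooden house ornament with a green gabled roof, about 60 g. When upright this point is 24 mm above its underside; 40 mm along x, 36 mm along y (the two flat gable ends face +y and -y, ridge along y, so y is the best direction to grip), walls 30 mm high, ridge at 50 mm. Starts on the table, or may be absent (None).
- house3_mid (a point): Centre of a white wooden house ornament with a green gabled roof, about 60 g. When upright this point is 24 mm above its underside; 40 mm along x, 36 mm along y (the two flat gable ends face +y and -y, ridge along y, so y is the best direction to grip), walls 30 mm high, ridge at 50 mm. Starts on the table, or may be absent (None).
- house0_mid (a point): Centre of a white wooden house ornament with a green gabled roof, about 60 g. When upright this point is 24 mm above its underside; 40 mm along x, 36 mm along y (the two flat gable ends face +y and -y, ridge along y, so y is the best direction to grip), walls 30 mm high, ridge at 50 mm. This one already stands in the case and marks the houses' compartment.
- case: Fixed plywood ornament case, 220 (x) x 290 (y) x 72 mm high; origin at the centre of its underside, z up, x roughly to world +y. Walls and floor 6 mm thick. A divider 6 mm thick, its top 62 mm up, runs along x at y = 0. The lid hinges on the rim at x = +110 mm; outside the opposite wall stands the latch block (52 x 70 mm, 80 mm high), its knob's axis at x = -136, y = 0.
- side_a (a point): Centre of the floor (6 mm up) of one compartment of the case, at the case's x = 0, y = +71 mm; the compartment is 208 mm (along the case's x) x 136 mm. In each compartment one sample ornament stands near the case's x = +78 mm; which kind is in which differs from start to start.
- side_b (a point): Centre of the floor of the other, equal compartment, at the case's x = 0, y = -71 mm.
- lid (a joint): Angle of the case's stiff green lid: 0 = shut flat on the rim, 1.57 = upright, 2.05 = fully open. It stays where left (hinge friction 0.45 N m, lid 0.3 kg), so it must be pushed all the way down. Flat panel 220 x 290 x 8 mm without handle; its top is 81 mm above the table when shut.
- lid_hinge (a point): Middle of the lid's hinge line, 73 mm up; the line runs along the case's y axis, and the lid's inner face passes through it.
- lid_edge (a point): Middle of the lid's free edge (half-way through its thickness), 220 mm from the hinge line; moves with the lid.
- knob_grip (a point): Centre of the latch knob's yellow bar grip, on its vertical axis, 117 mm up when down: bar 50 (this point's x) x 14 (y) x 30 mm high. Under it a steel tongue 12 x 5 mm, underside 82 mm up, points along the point's +x, 55 mm long from the axis; a short tab opposite drops into one of two notches between brass lugs (tops 90 mm up).
- latch_pull (a joint): How far the latch knob is pulled up: 0 = snapped down in a notch, 0.016 m = fully up. Sprung down with 4.4 to 8 N. It must be up by at least 0.009 m to turn; let go between the notches it stays up on a brass lug.
- latch_turn (a joint): Turn of the latch knob: 0 = unlocked (start), tongue beside the case; 1.3 rad (75 degrees anticlockwise from above, the end stop) = locked, tongue along the case's +x over the lid's edge. It can snap down only at these two ends.
- tree: Bystander, not to be disturbed: green model fir tree, 56 mm wide, 100 mm tall; origin at the centre of its underside.
- candle: Bystander, not to be disturbed: jar candle with brass cap, 60 mm wide, 70 mm tall; origin at the centre of its underside.
- tape: Bystander, not to be disturbed: roll of brown tape lying flat, 84 mm wide, 24 mm high; origin at the centre of its underside.
- bell: Bystander, not to be disturbed: brass hand bell, 68 mm wide, 78 mm tall; origin at the centre of its underside.
- mug: Bystander, not to be disturbed: blue mug, 80 mm wide, 90 mm tall; origin at the centre of its underside.
- wreath: Bystander, not to be disturbed: wreath with red berries lying flat, 150 mm wide, 35 mm high; origin at the centre of its underside.
Things that resemble listed ones, but are neither listed nor needed, are in the scene too. Leave any purple look-alike of the part that bears house3_mid alone.

How it is judged (in metres and radians):
On the way, in this order (a step that is already met when the one before it is completed fails the run):
1. every ornament on the table is down in the compartment of its own kind while the lid is still open (((y of parcel1_mid in the frame of case above 0.012 m and y of parcel0_mid in the frame of case above 0 m) or (y of parcel1_mid in the frame of case below -0.012 m and y of parcel0_mid in the frame of case below 0 m)) and y of parcel1_mid in the frame of case between -0.139 and 0.139 m and x of parcel1_mid in the frame of case between -0.105 and 0.105 m and z of parcel1_mid in the frame of case between 0 and 0.05 m and ((y of parcel2_mid in the frame of case above 0.012 m and y of parcel0_mid in the frame of case above 0 m) or (y of parcel2_mid in the frame of case below -0.012 m and y of parcel0_mid in the frame of case below 0 m)) and y of parcel2_mid in the frame of case between -0.139 and 0.139 m and x of parcel2_mid in the frame of case between -0.105 and 0.105 m and z of parcel2_mid in the frame of case between 0 and 0.05 m and ((y of parcel3_mid in the frame of case above 0.012 m and y of parcel0_mid in the frame of case above 0 m) or (y of parcel3_mid in the frame of case below -0.012 m and y of parcel0_mid in the frame of case below 0 m)) and y of parcel3_mid in the frame of case between -0.139 and 0.139 m and x of parcel3_mid in the frame of case between -0.105 and 0.105 m and z of parcel3_mid in the frame of case between 0 and 0.05 m and ((y of house1_mid in the frame of case above 0.012 m and y of house0_mid in the frame of case above 0 m) or (y of house1_mid in the frame of case below -0.012 m and y of house0_mid in the frame of case below 0 m)) and y of house1_mid in the frame of case between -0.139 and 0.139 m and x of house1_mid in the frame of case between -0.105 and 0.105 m and z of house1_mid in the frame of case between 0 and 0.05 m and ((y of house2_mid in the frame of case above 0.012 m and y of house0_mid in the frame of case above 0 m) or (y of house2_mid in the frame of case below -0.012 m and y of house0_mid in the frame of case below 0 m)) and y of house2_mid in the frame of case between -0.139 and 0.139 m and x of house2_mid in the frame of case between -0.105 and 0.105 m and z of house2_mid in the frame of case between 0 and 0.05 m and ((y of house3_mid in the frame of case above 0.012 m and y of house0_mid in the frame of case above 0 m) or (y of house3_mid in the frame of case below -0.012 m and y of house0_mid in the frame of case below 0 m)) and y of house3_mid in the frame of case between -0.139 and 0.139 m and x of house3_mid in the frame of case between -0.105 and 0.105 m and z of house3_mid in the frame of case between 0 and 0.05 m and value of joint lid above 0.3 rad), for 0.2 s.
2. the lid is folded fully shut, the latch still unlocked (value of joint lid below 0.04 rad and value of joint latch_turn below 0.3 rad), for 0.2 s.
3. over the shut lid the knob is pulled up clear of the lug and turned (value of joint lid below 0.04 rad and value of joint latch_pull above 0.0075 m and value of joint latch_turn above 0.4 rad), for 0.1 s.
4. the knob is turned to the locked notch and snapped down over the shut lid (value of joint lid below 0.04 rad and value of joint latch_turn above 1.2 rad and value of joint latch_pull below 0.003 m), for 0.2 s.
At the end, for the whole second after the job is handed in: Each ornament present rests on the floor of the compartment holding the sample of its kind, samples within 70 mm of their start; lid within 0.04 rad of shut; latch knob turned past 1.2 rad and down to within 3 mm; bystanders not shoved (all of step 4 and ((y of parcel1_mid in the frame of case above 0.012 m and y of parcel0_mid in the frame of case above 0 m) or (y of parcel1_mid in the frame of case below -0.012 m and y of parcel0_mid in the frame of case below 0 m)) and y of parcel1_mid in the frame of case between -0.139 and 0.139 m and x of parcel1_mid in the frame of case between -0.105 and 0.105 m and z of parcel1_mid in the frame of case between 0 and 0.05 m and ((y of parcel2_mid in the frame of case above 0.012 m and y of parcel0_mid in the frame of case above 0 m) or (y of parcel2_mid in the frame of case below -0.012 m and y of parcel0_mid in the frame of case below 0 m)) and y of parcel2_mid in the frame of case between -0.139 and 0.139 m and x of parcel2_mid in the frame of case between -0.105 and 0.105 m and z of parcel2_mid in the frame of case between 0 and 0.05 m and ((y of parcel3_mid in the frame of case above 0.012 m and y of parcel0_mid in the frame of case above 0 m) or (y of parcel3_mid in the frame of case below -0.012 m and y of parcel0_mid in the frame of case below 0 m)) and y of parcel3_mid in the frame of case between -0.139 and 0.139 m and x of parcel3_mid in the frame of case between -0.105 and 0.105 m and z of parcel3_mid in the frame of case between 0 and 0.05 m and ((y of house1_mid in the frame of case above 0.012 m and y of house0_mid in the frame of case above 0 m) or (y of house1_mid in the frame of case below -0.012 m and y of house0_mid in the frame of case below 0 m)) and y of house1_mid in the frame of case between -0.139 and 0.139 m and x of house1_mid in the frame of case between -0.105 and 0.105 m and z of house1_mid in the frame of case between 0 and 0.05 m and ((y of house2_mid in the frame of case above 0.012 m and y of house0_mid in the frame of case above 0 m) or (y of house2_mid in the frame of case below -0.012 m and y of house0_mid in the frame of case below 0 m)) and y of house2_mid in the frame of case between -0.139 and 0.139 m and x of house2_mid in the frame of case between -0.105 and 0.105 m and z of house2_mid in the frame of case between 0 and 0.05 m and ((y of house3_mid in the frame of case above 0.012 m and y of house0_mid in the frame of case above 0 m) or (y of house3_mid in the frame of case below -0.012 m and y of house0_mid in the frame of case below 0 m)) and y of house3_mid in the frame of case between -0.139 and 0.139 m and x of house3_mid in the frame of case between -0.105 and 0.105 m and z of house3_mid in the frame of case between 0 and 0.05 m and distance of each of parcel0_mid, house0_mid from where it was at the start of the episode below 0.07 m); the robot touches nothing.
It fails at once if a bystander is shoved more than 6 cm (distance of any of tree, candle, tape, bell, mug, wreath from where it was at the start of the episode above 0.06 m).
Of parcel1, house1, parcel2, house2, parcel3, house3 only 4 to 6 are there at a start; the rules pass over those that are not, and their reading is None.
At some moment in a run one of parcel1, house1, parcel2, house2, parcel3, house3 may be knocked a few centimetres aside while the robot is not near it.
Once in a run the grip may slacken for a moment while it holds something.
It also fails if it takes over 210 s, if anything falls off the work surface, if the arm or the gripper's body presses on something with over 40 N, if the wrist force passes 120 N, or if a joint passes its speed limit or range.

## Working session

There is one attempt and no reset: what is moved stays moved. The work goes in short steps, Python scripts to look and compute and a tool call to move; the robot and the scene stay as the last step left them, time stands still between calls to the robot, and variables do not carry over. Pictures are saved under pics/ and viewed, at most 14 in all, crops included, and the job is handed in when it is done.

Besides the shell and the picture viewer there is one more tool, called after "Call:" by a JSON object that holds its "fn" and its "kwargs", one argument or row to a line. send_rows: Moves the arm, as the interface text tells. Its arguments: {"type":"object","properties":{"commands":{"type":"array","items":{"type":"object","properties":{"dx":{"type":"number"},"dy":{"type":"number"},"dz":{"type":"number"},"twist":{"type":"number"},"fingers":{"type":"number"}}}}},"required":["commands"]}

```bash
mkdir -p pics; cat > h.py <<'E'
import numpy as np, cv2
from workcell import manip
def snap(n,f=None):
    c=manip.camera(n)
    if f: cv2.imwrite('pics/'+f,c['img'][:,:,::-1])
    return c
def ray(c,uv):
    p=cv2.undistortPoints(np.array([[uv]],float),np.array(c['mtx'],float),np.array(c['distortion'],float))[0,0]
    T=np.array(c['pose'],float); d=T[:3,:3]@np.array([p[0],p[1],1]); return T[:3,3],d/np.linalg.norm(d)
def plane(c,uv,z):
    o,d=ray(c,uv); return o+d*(z-o[2])/d[2]
def tri(c1,a,c2,b):
    o1,d1=ray(c1,a);o2,d2=ray(c2,b)
    s=np.linalg.lstsq(np.c_[d1,-d2],o2-o1,rcond=None)[0]
    p=o1+s[0]*d1;q=o2+s[1]*d2; return (p+q)/2,np.linalg.norm(p-q)
def proj(c,P):
    T=np.linalg.inv(np.array(c['pose'],float))
    return cv2.projectPoints(np.array(P,float).reshape(-1,3),cv2.Rodrigues(T[:3,:3])[0],T[:3,3],np.array(c['mtx'],float),np.array(c['distortion'],float))[0][:,0]
E
python3 - <<'E'
from h import *
np.set_printoptions(precision=3,suppress=True)
for n in('top','side'):
    c=snap(n,n+'0.png'); print(n,np.array(c['pose']),c['mtx'],c['distortion'])
print(manip.get_obs())
E
```

```text
top [[  -0.009   -0.977    0.213  308.164]
 [  -1.       0.009    0.001    0.345]
 [  -0.003   -0.213   -0.977 1213.084]
 [   0.       0.       0.       1.   ]] [[437.044   0.    277.545]
 [  0.    437.044 214.316]
 [  0.      0.      1.   ]] [-0.066  0.     0.     0.     0.   ]
side [[   0.056   -0.613    0.788 -751.242]
 [  -0.998   -0.044    0.037  -56.101]
 [   0.012   -0.789   -0.614 1118.3  ]
 [   0.       0.       0.       1.   ]] [[472.098   0.    283.984]
 [  0.    472.098 212.935]
 [  0.      0.      1.   ]] [0.018 0.    0.    0.    0.   ]
{'t': 0.1, 'qpos': array([ 1.044,  0.435,  0.025,  1.574, -0.012,  1.134, -0.075]), 'qd': array([ 0.002, -0.003,  0.001, -0.004,  0.002,  0.   , -0.001]), 'tau': array([  0.004, -67.175,   1.028, -31.69 ,   0.016,   0.007,  -0.   ]), 'tcp_pos': array([ 256.794, -569.315,  230.607]), 'tcp_rot': array([-0.001,  0.978,  0.21 , -0.   ]), 'force': array([0.248, 0.38 , 0.345]), 'ft_torque': array([-0.03 , -0.004, -0.011]), 'grip_force': 0.0, 'gripper_width': 85.67782343422313}
```

View pics/top0.png

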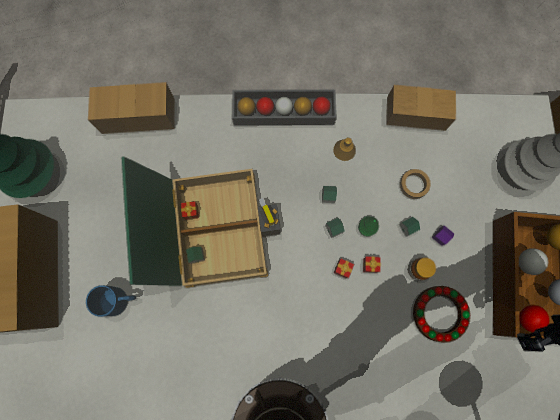

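View pics/side0.png

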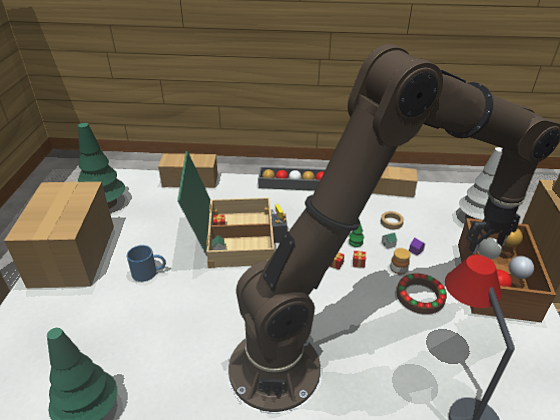

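Top view: parcels are at (344,267) and (372,263). Green-roofed houses are at (329,193), (335,227) and (410,226). The purple decoy is at (443,235), the tree at (368,225) and the candle at (424,267). The case holds parcel0 at (189,210) and house0 at (195,254), and the knob is at (268,212). The arm partly hides the table in the side view.

```bash
cat > seg.py <<'E'
from h import *
def blobs(c,kind,roi,amin=60):
    hsv=cv2.cvtColor(c['img'],cv2.COLOR_RGB2HSV)
    if kind=='red': m=cv2.inRange(hsv,(0,120,70),(28,255,255))|cv2.inRange(hsv,(172,120,60),(180,255,255))
    if kind=='green': m=cv2.inRange(hsv,(60,50,25),(95,255,160))
    if kind=='yellow': m=cv2.inRange(hsv,(22,170,120),(34,255,255))
    k=np.zeros_like(m);x0,y0,x1,y1=roi;k[y0:y1,x0:x1]=m[y0:y1,x0:x1]
    k=cv2.morphologyEx(k,cv2.MORPH_OPEN,np.ones((2,2)))
    out=[]
    for q in cv2.findContours(k,cv2.RETR_EXTERNAL,cv2.CHAIN_APPROX_NONE)[0]:
        if cv2.contourArea(q)>amin:
            M=cv2.moments(q);out.append((np.array([M['m10']/M['m00'],M['m01']/M['m00']]),cv2.contourArea(q),cv2.minAreaRect(q),q))
    return out
E
python3 - <<'E'
from seg import *
np.set_printoptions(precision=1,suppress=True)
c=snap('top');s=snap('side')
for n,cam,roi in(('top',c,(150,120,470,300)),('side',s,(200,190,440,290))):
  for k in('red','green','yellow'):
    for uv,a,r,q in blobs(cam,k,roi,40 if n=='top' else 20):
        print(n,k,uv,a,np.array(r[0]),np.array(r[1]),round(r[2]),plane(cam,uv,40)[:2])
im=c['img'][140:300,160:460,::-1]
cv2.imwrite('pics/crop1.png',cv2.resize(im[:,:120],None,fx=5,fy=5,interpolation=cv2.INTER_CUBIC)[:600])
im=c['img'][180:285,310:460,::-1]
cv2.imwrite('pics/crop2.png',cv2.resize(im,None,fx=5,fy=5,interpolation=cv2.INTER_CUBIC))
E
```

```text
top red [345.1 268.7] 196.0 [345.1 268.8] [15.2 14.8] 27 [ 413.2 -178.6]
top red [426.5 268.7] 289.5 [426.5 269. ] [20. 19.] 90 [ 410.5 -399. ]
top red [373.  264.9] 197.0 [373.  264.5] [15. 14.] 90 [ 422.5 -254.1]
top red [218.8 226.9] 146.0 [219.5 226.8] [ 3.1 75.9] 82 [530.4 162.1]
top red [189.2 209.7] 196.5 [189.2 209.7] [14.7 15.2] 85 [579.6 245. ]
top red [423.8 187.7] 75.5 [423.2 185.9] [13.4 26.2] 15 [ 636.8 -409.6]
top red [346.1 149.3] 191.5 [345.2 149.6] [16.4 22.5] 9 [ 751.9 -195.7]
top green [195.  254.4] 153.5 [195.  254.6] [13.3 14.3] 79 [455.4 225.3]
top green [336.6 227.4] 158.5 [336.7 227.1] [14.7 13.2] 66 [ 526.2 -159.9]
top green [412.7 226. ] 153.0 [412.7 225.9] [13.9 13.9] 63 [ 528.  -369.7]
top green [369.4 228.2] 212.0 [369.5 227. ] [17.7 19.1] 45 [ 523.  -249.6]
top green [330.6 194. ] 153.5 [330.8 194. ] [12.8 13.9] 6 [ 620.5 -146.7]
top yellow [269.  214.7] 71.5 [269.  214.7] [18.4  4.9] 66 [563.4  24.7]
side red [437.4 284.2] 25.0 [437.9 284.3] [10.   4.5] 51 [ 305.3 -490.1]
side red [404.4 281.9] 41.0 [404.6 281.9] [6.  9.2] 37 [ 308.  -388.5]
side red [420.4 276.6] 32.5 [420. 277.] [ 4. 12.] 90 [ 335.  -442.7]
side red [400.6 264. ] 64.5 [400.5 263.9] [16.7  7.1] 11 [ 388.6 -387.6]
side red [338.1 261.5] 104.0 [338.  261.1] [ 9.2 15.6] 20 [ 386.  -183.5]
side red [359.6 259.8] 152.0 [359.5 259.5] [15. 11.] 90 [ 399.3 -254.8]
side red [402.6 254.5] 113.5 [402.5 254.5] [ 9. 15.] 90 [ 435.2 -400.7]
side red [219.7 221.3] 132.5 [220. 221.] [12. 16.] 90 [567.  238.5]
side red [280.6 214.1] 35.0 [280.6 212.7] [11.6  5.8] 63 [624.9  20.9]
side green [218.8 241.2] 58.5 [219.  241.5] [ 9. 10.] 90 [458.5 223.7]
side green [391.9 238.3] 57.5 [392.  238.4] [8. 9.] 76 [ 516.4 -375.2]
side green [357.2 238.1] 205.5 [357. 236.] [22. 14.] 90 [ 508.7 -254.1]
side green [204.7 217.3] 392.5 [205.5 221. ] [60.  9.] 90 [586. 297.]
side yellow [279.7 209.7] 21.5 [279.6 209.7] [9.1 3.4] 59 [651.8  25.9]
```

View pics/crop1.png

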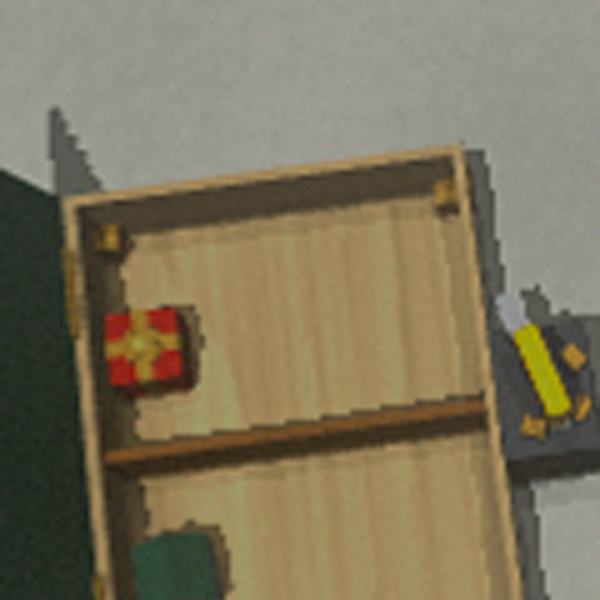

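View pics/crop2.png

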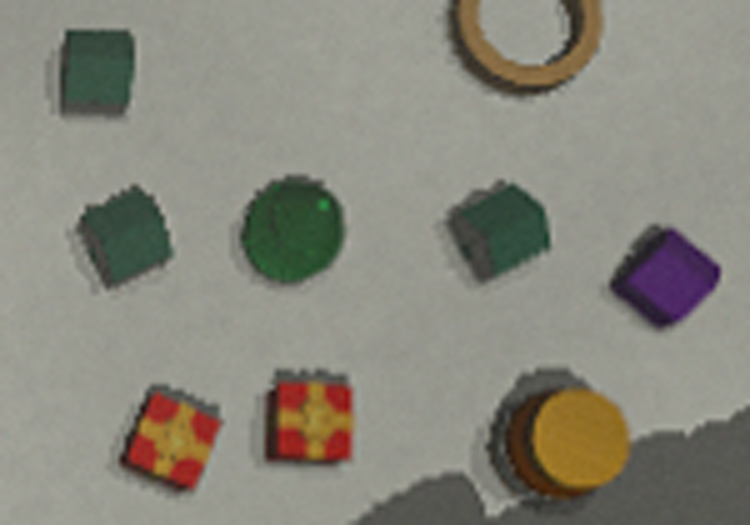

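The case corners, brass lid stops, knob and tongue are clear. The tongue points up and slightly left from about (268,212). The parcels are yawed, and the houses show their gable ends. I'll enlarge the houses to read their ridge directions.

```bash
python3 - <<'E'
from seg import *
np.set_printoptions(precision=1,suppress=True)
c=snap('top');s=snap('side')
print('tri parcels',tri(c,(345.1,268.7),s,(338.1,261.5)),tri(c,(373,264.9),s,(359.6,259.8)),'house',tri(c,(412.7,226),s,(391.9,238.3)),tri(c,(195,254.4),s,(218.8,241.2)),'knob',tri(c,(269,214.7),s,(279.7,209.7)))
t=[]
for u,v in((330,194),(336,227),(411,226),(195,254)):
    p=c['img'][v-13:v+13,u-13:u+13,::-1].astype(float)
    p=np.clip((p/255)**.6*255*1.1,0,255).astype(np.uint8)
    t.append(cv2.resize(p,(290,290),interpolation=cv2.INTER_CUBIC))
cv2.imwrite('pics/houses.png',np.vstack([np.hstack(t[:2]),np.hstack(t[2:])]))
# case corners
uv=[(172.2,180.6),(252,168.2),(267.5,274),(182,285)]
P=np.array([plane(c,q,72) for q in uv]);print(P)
for i in range(4): e=P[(i+1)%4]-P[i];print(np.linalg.norm(e),np.degrees(np.arctan2(e[1],e[0])))
print(P.mean(0))
# parcel rects, top-face via minAreaRect corners at z=40
for q in((345,268),(373,264)):
    for uvc,a,r,k in blobs(c,'red',(q[0]-12,q[1]-12,q[0]+12,q[1]+12)):
        B=np.array([plane(c,b,40)[:2] for b in cv2.boxPoints(r)]);e=B[1]-B[0]
        print('parcel',B.mean(0),np.linalg.norm(e),np.linalg.norm(B[2]-B[1]),np.degrees(np.arctan2(e[1],e[0]))%90)
E
```

```text
tri parcels (array([ 416. , -184.9,   11.3]), np.float64(3.9815131484944373)) (array([ 424.9, -259.4,   15.9]), np.float64(0.1407958748677354)) house (array([ 530.5, -376.4,   27.1]), np.float64(5.003197314862707)) (array([455. , 223.7,  43.4]), np.float64(1.6807538235088142)) knob (array([545.7,  21.4, 121.4]), np.float64(3.292703474280246))
[[654.2 288.1  72. ]
 [687.1  70.   72. ]
 [398.7  28.7  72. ]
 [371.8 250.8  72. ]]
220.5960802589894 -81.40856977597562
291.3374799943464 -171.84419502764743
223.71925035400307 96.9172591239666
284.8412103993081 7.536798758130185
[527.9 159.4  72. ]
parcel [ 413.1 -178.6] 40.02738707595763 40.50620808631704 61.60485331822723
parcel [ 422.4 -254.2] 37.976413367104094 37.69660013755244 89.31358801151413
```

View pics/houses.png

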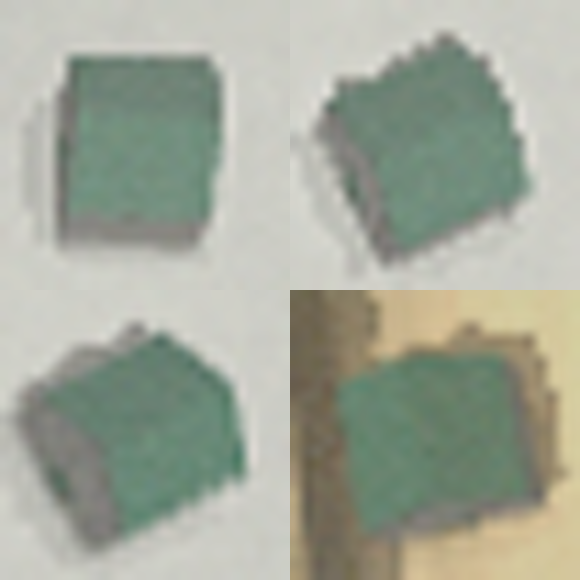

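In the first tile the ridge runs horizontally (along world y). In tiles 2 and 3 it runs lower-left to upper-right at about 27°, and house0's runs along the case's y. The case fit gives a centre near (528,159) and a yaw near 98°. Next I'll write the planner and start moving.

```bash
cat > plan.py <<'E'
from seg import *
np.set_printoptions(precision=1,suppress=True)
CC=np.array([527.9,159.4]); CY=97.9
def case(x,y):
    a=np.radians(CY); return CC+x*np.array([np.cos(a),np.sin(a)])+y*np.array([-np.sin(a),np.cos(a)])
def pose(o=None):
    o=o or manip.get_obs(); w,x,y,z=o['tcp_rot']
    return np.array([*o['tcp_pos'],np.degrees(np.arctan2(2*(x*y+w*z),1-2*(y*y+z*z)))])
def rel(p,q):
    a=np.radians(p[3]); d=q[:3]-p[:3]
    return np.array([d[0]*np.cos(a)+d[1]*np.sin(a), d[0]*np.sin(a)-d[1]*np.cos(a), -d[2], -((q[3]-p[3]+180)%360-180)])
def find(c,kind,xy,prior,r=60):
    best=None
    for uv,a,R,k in blobs(c,'red' if kind=='p' else 'green',(150,120,470,300),90):
        B=np.array([plane(c,b,40)[:2] for b in cv2.boxPoints(R)]); m=plane(c,uv,40)[:2]
        d=np.linalg.norm(m-xy)
        if a<230 and d<r and (best is None or d<best[0]):
            e=B[1]-B[0]; t=np.degrees(np.arctan2(e[1],e[0])); t=prior+((t-prior+45)%90-45)
            best=(d,B.mean(0) if kind=='p' else m,t,a)
    return best
def run(kind,xy,prior,tx,ty,see=True):
    c=snap('top'); b=find(c,kind,np.array(xy,float),prior); print('found',b)
    p=pose(); th=b[2]; az=np.degrees(np.arctan2(b[1][1],b[1][0]))
    phi=az+90+((th-az+90)%180-90)
    up=np.array([*b[1],170,phi]); pl=case(tx,ty)
    ph2=CY+((phi-CY+90)%180-90)*0; tgt=np.array([*pl,170,ph2])
    print('now',p,'approach',rel(p,up),'\ntarget',tgt,'transport from above-grasp',rel(up,tgt))
E
python3 - <<'E'
from plan import *
run('p',(413,-179),152,-60,-71)
E
```

```text
found (np.float64(0.3811422088506715), array([ 413.1, -178.6]), np.float64(151.6048533182272), 197.5)
now [ 256.9 -569.6  231.1   24.3] approach [ 303.1 -292.3   61.1  -37.3] 
target [606.5 109.7 170.   97.9] transport from above-grasp [345.6  33.   -0.  -36.3]
```

Call:
{"fn": "send_rows", "kwargs": {
  "commands": [
    {"dx": 303,"dy": -292,"dz": 61,"twist": -37,"fingers": 65},
    {"dx": 303,"dy": -292,"dz": 61,"twist": -37,"fingers": 65},
    {"dx": 303,"dy": -292,"dz": 61,"twist": -37,"fingers": 65},
    {"dx": 303,"dy": -292,"dz": 61,"twist": -37,"fingers": 65},
    {"dx": 303,"dy": -292,"dz": 61,"twist": -37,"fingers": 65},
    {"dx": 303,"dy": -292,"dz": 61,"twist": -37,"fingers": 65},
    {"dx": 303,"dy": -292,"dz": 61,"twist": -37,"fingers": 65},
    {"dx": 303,"dy": -292,"dz": 61,"twist": -37,"fingers": 65}
  ]
}}

```text
t: 1.35
tcp_pos: [414.4, -175.1, 170.2]
tcp_rot: [-0.0, 0.859, 0.513, 0.0]
force: [0.2, -0.4, 0.6]
gripper_width: 65.0
grip_force: 0.0
```

Call:
{"fn": "send_rows", "kwargs": {
  "commands": [
    {"dz": 60,"fingers": 65},
    {"dz": 120,"fingers": 65},
    {"dz": 150,"fingers": 65},
    {"dz": 166,"fingers": 65},
    {"dz": 166,"fingers": 20},
    {"dz": 166,"fingers": 20},
    {"dz": 166,"fingers": 20},
    {"dz": 166,"fingers": 20}
  ]
}}

```text
validation failed for argument at $.co...
```

Call:
{"fn": "send_rows", "kwargs": {
  "commands": [
    {"dz": 0,"fingers": 20},
    {"dz": -60,"fingers": 20},
    {"dz": -120,"fingers": 20},
    {"dz": -166,"fingers": 20}
  ]
}}

```text
validation failed for argument at $.co...
```

Call:
{"fn": "send_rows", "kwargs": {
  "commands": [
    {"dx": 0,"dy": 0,"dz": 60,"twist": 0,"fingers": 65},
    {"dx": 0,"dy": 0,"dz": 120,"twist": 0,"fingers": 65},
    {"dx": 0,"dy": 0,"dz": 150,"twist": 0,"fingers": 65},
    {"dx": 0,"dy": 0,"dz": 166,"twist": 0,"fingers": 65},
    {"dx": 0,"dy": 0,"dz": 166,"twist": 0,"fingers": 20},
    {"dx": 0,"dy": 0,"dz": 166,"twist": 0,"fingers": 20},
    {"dx": 0,"dy": 0,"dz": 166,"twist": 0,"fingers": 20},
    {"dx": 0,"dy": 0,"dz": 166,"twist": 0,"fingers": 20}
  ]
}}

```text
t: 2.35
tcp_pos: [413.5, -179.3, 4.9]
tcp_rot: [0.001, 0.86, 0.51, 0.0]
force: [-0.1, 0.4, -1.0]
gripper_width: 39.6
grip_force: 59.4
```

Call:
{"fn": "send_rows", "kwargs": {
  "commands": [
    {"dx": 0,"dy": 0,"dz": 0,"twist": 0,"fingers": 20},
    {"dx": 0,"dy": 0,"dz": -60,"twist": 0,"fingers": 20},
    {"dx": 0,"dy": 0,"dz": -120,"twist": 0,"fingers": 20},
    {"dx": 0,"dy": 0,"dz": -166,"twist": 0,"fingers": 20}
  ]
}}

```text
t: 2.85
tcp_pos: [413.3, -178.9, 172.8]
tcp_rot: [0.001, 0.86, 0.51, 0.001]
force: [0.8, -0.6, -1.5]
gripper_width: 39.5
grip_force: 59.9
```

Call:
{"fn": "send_rows", "kwargs": {
  "commands": [
    {"dx": 346,"dy": 33,"dz": 0,"twist": -36,"fingers": 20},
    {"dx": 346,"dy": 33,"dz": 0,"twist": -36,"fingers": 20},
    {"dx": 346,"dy": 33,"dz": 0,"twist": -36,"fingers": 20},
    {"dx": 346,"dy": 33,"dz": 0,"twist": -36,"fingers": 20},
    {"dx": 346,"dy": 33,"dz": 0,"twist": -36,"fingers": 20},
    {"dx": 346,"dy": 33,"dz": 0,"twist": -36,"fingers": 20},
    {"dx": 346,"dy": 33,"dz": 0,"twist": -36,"fingers": 20},
    {"dx": 346,"dy": 33,"dz": 0,"twist": -36,"fingers": 20}
  ]
}}

```text
t: 3.85
tcp_pos: [607.8, 107.6, 169.9]
tcp_rot: [-0.0, 0.661, 0.75, -0.001]
force: [0.4, -0.3, -0.7]
gripper_width: 39.2
grip_force: 59.8
```

Call:
{"fn": "send_rows", "kwargs": {
  "commands": [
    {"dx": 0,"dy": 0,"dz": 50,"twist": 0,"fingers": 20},
    {"dx": 0,"dy": 0,"dz": 100,"twist": 0,"fingers": 20},
    {"dx": 0,"dy": 0,"dz": 140,"twist": 0,"fingers": 20},
    {"dx": 0,"dy": 0,"dz": 157,"twist": 0,"fingers": 20},
    {"dx": 0,"dy": 0,"dz": 157,"twist": 0,"fingers": 20}
  ]
}}

```text
t: 4.47
tcp_pos: [608.1, 107.6, 13.2]
tcp_rot: [-0.0, 0.661, 0.75, -0.0]
force: [0.2, -0.6, -0.9]
gripper_width: 39.5
grip_force: 60.0
```

Call:
{"fn": "send_rows", "kwargs": {
  "commands": [
    {"dx": 0,"dy": 0,"dz": 1,"twist": 0,"fingers": 62},
    {"dx": 0,"dy": 0,"dz": 1,"twist": 0,"fingers": 62},
    {"dx": 0,"dy": 0,"dz": 1,"twist": 0,"fingers": 62},
    {"dx": 0,"dy": 0,"dz": -60,"twist": 0,"fingers": 62},
    {"dx": 0,"dy": 0,"dz": -120,"twist": 0,"fingers": 62},
    {"dx": 0,"dy": 0,"dz": -157,"twist": 0,"fingers": 62}
  ]
}}

```text
t: 5.22
tcp_pos: [609.3, 109.1, 173.9]
tcp_rot: [0.001, 0.661, 0.751, 0.002]
force: [1.5, -0.2, -0.8]
gripper_width: 61.6
grip_force: 0.0
```

```bash
python3 - <<'E'
from plan import *
run('p',(422,-254),180,0,-71)
E
```

```text
found (np.float64(0.7729958945789737), array([ 423.7, -254.3]), np.float64(179.31701084722954), 199.5)
now [611.1 109.9 178.2  97.3] approach [-337.5 -232.     8.2    8. ] 
target [598.2 169.2 170.   97.9] transport from above-grasp [425.5 169.4  -0.   -8.6]
```

Call:
{"fn": "send_rows", "kwargs": {
  "commands": [
    {"dx": -336,"dy": -231,"dz": 0,"twist": 8,"fingers": 65},
    {"dx": -336,"dy": -231,"dz": 0,"twist": 8,"fingers": 65},
    {"dx": -336,"dy": -231,"dz": 0,"twist": 8,"fingers": 65},
    {"dx": -336,"dy": -231,"dz": 0,"twist": 8,"fingers": 65},
    {"dx": -336,"dy": -231,"dz": 0,"twist": 8,"fingers": 65},
    {"dx": -336,"dy": -231,"dz": 0,"twist": 8,"fingers": 65},
    {"dx": -336,"dy": -231,"dz": 0,"twist": 8,"fingers": 65},
    {"dx": -336,"dy": -231,"dz": 0,"twist": 8,"fingers": 65}
  ]
}}

```text
t: 6.28
tcp_pos: [420.0, -256.8, 170.3]
tcp_rot: [0.0, 0.713, 0.701, -0.001]
force: [1.1, 0.3, -0.0]
gripper_width: 65.1
grip_force: 0.0
```

Call:
{"fn": "send_rows", "kwargs": {
  "commands": [
    {"dx": 0,"dy": 0,"dz": 0,"twist": 0,"fingers": 65},
    {"dx": 0,"dy": 0,"dz": 60,"twist": 0,"fingers": 65},
    {"dx": 0,"dy": 0,"dz": 110,"twist": 0,"fingers": 65},
    {"dx": 0,"dy": 0,"dz": 110,"twist": 0,"fingers": 65}
  ]
}}

```text
t: 6.78
tcp_pos: [420.3, -251.3, 57.9]
tcp_rot: [-0.003, 0.71, 0.704, -0.001]
force: [1.0, -0.2, 0.6]
gripper_width: 64.9
grip_force: 0.0
```

Call:
{"fn": "send_rows", "kwargs": {
  "commands": [
    {"dx": 0,"dy": 0,"dz": 40,"twist": 0,"fingers": 65},
    {"dx": 0,"dy": 0,"dz": 55,"twist": 0,"fingers": 65},
    {"dx": 0,"dy": 0,"dz": 55,"twist": 0,"fingers": 65},
    {"dx": 0,"dy": 0,"dz": 55,"twist": 0,"fingers": 20},
    {"dx": 0,"dy": 0,"dz": 55,"twist": 0,"fingers": 20},
    {"dx": 0,"dy": 0,"dz": 55,"twist": 0,"fingers": 20},
    {"dx": 0,"dy": 0,"dz": 55,"twist": 0,"fingers": 20},
    {"dx": 0,"dy": 0,"dz": 55,"twist": 0,"fingers": 20}
  ]
}}

```text
t: 7.78
tcp_pos: [422.9, -254.4, 7.0]
tcp_rot: [0.001, 0.712, 0.703, 0.0]
force: [-0.8, 1.5, 8.0]
gripper_width: 39.0
grip_force: 60.2
```

Call:
{"fn": "send_rows", "kwargs": {
  "commands": [
    {"dx": 0,"dy": 0,"dz": -60,"twist": 0,"fingers": 20},
    {"dx": 0,"dy": 0,"dz": -120,"twist": 0,"fingers": 20},
    {"dx": 0,"dy": 0,"dz": -165,"twist": 0,"fingers": 20},
    {"dx": 0,"dy": 0,"dz": -165,"twist": 0,"fingers": 20}
  ]
}}

```text
t: 8.28
tcp_pos: [424.0, -255.0, 174.8]
tcp_rot: [0.004, 0.712, 0.703, 0.001]
force: [0.2, 0.1, -1.5]
gripper_width: 39.1
grip_force: 60.7
```

Call:
{"fn": "send_rows", "kwargs": {
  "commands": [
    {"dx": 426,"dy": 170,"dz": 0,"twist": -8.6,"fingers": 20},
    {"dx": 426,"dy": 170,"dz": 0,"twist": -8.6,"fingers": 20},
    {"dx": 426,"dy": 170,"dz": 0,"twist": -8.6,"fingers": 20},
    {"dx": 426,"dy": 170,"dz": 0,"twist": -8.6,"fingers": 20},
    {"dx": 426,"dy": 170,"dz": 0,"twist": -8.6,"fingers": 20},
    {"dx": 426,"dy": 170,"dz": 0,"twist": -8.6,"fingers": 20},
    {"dx": 426,"dy": 170,"dz": 0,"twist": -8.6,"fingers": 20},
    {"dx": 426,"dy": 170,"dz": 0,"twist": -8.6,"fingers": 20}
  ]
}}

```text
t: 9.28
tcp_pos: [596.8, 174.8, 169.8]
tcp_rot: [-0.001, 0.655, 0.756, 0.001]
force: [-0.2, -0.6, -0.6]
gripper_width: 39.1
grip_force: 65.1
```

Call:
{"fn": "send_rows", "kwargs": {
  "commands": [
    {"dx": 0,"dy": 0,"dz": 0,"twist": 0,"fingers": 20},
    {"dx": 0,"dy": 0,"dz": 0,"twist": 0,"fingers": 20},
    {"dx": 0,"dy": 0,"dz": 60,"twist": 0,"fingers": 20},
    {"dx": 0,"dy": 0,"dz": 60,"twist": 0,"fingers": 20}
  ]
}}

```text
t: 9.78
tcp_pos: [594.2, 165.8, 106.8]
tcp_rot: [-0.001, 0.658, 0.753, -0.004]
force: [0.9, -0.4, 0.6]
gripper_width: 39.5
grip_force: 65.1
```

Call:
{"fn": "send_rows", "kwargs": {
  "commands": [
    {"dx": 0,"dy": 0,"dz": 50,"twist": 0,"fingers": 20},
    {"dx": 0,"dy": 0,"dz": 85,"twist": 0,"fingers": 20},
    {"dx": 0,"dy": 0,"dz": 95,"twist": 0,"fingers": 20},
    {"dx": 0,"dy": 0,"dz": 95,"twist": 0,"fingers": 20}
  ]
}}

```text
t: 10.28
tcp_pos: [597.9, 169.5, 16.7]
tcp_rot: [0.0, 0.657, 0.754, 0.0]
force: [0.4, -0.2, 0.3]
gripper_width: 39.0
grip_force: 65.1
```

Call:
{"fn": "send_rows", "kwargs": {
  "commands": [
    {"dx": 0,"dy": 0,"dz": 1,"twist": 0,"fingers": 62},
    {"dx": 0,"dy": 0,"dz": 1,"twist": 0,"fingers": 62},
    {"dx": 0,"dy": 0,"dz": 1,"twist": 0,"fingers": 62},
    {"dx": 0,"dy": 0,"dz": -60,"twist": 0,"fingers": 62},
    {"dx": 0,"dy": 0,"dz": -120,"twist": 0,"fingers": 62},
    {"dx": 0,"dy": 0,"dz": -156,"twist": 0,"fingers": 62},
    {"dx": 0,"dy": 0,"dz": -156,"twist": 0,"fingers": 62},
    {"dx": 0,"dy": 0,"dz": -156,"twist": 0,"fingers": 62}
  ]
}}

```text
t: 11.28
tcp_pos: [596.8, 169.5, 170.9]
tcp_rot: [0.0, 0.657, 0.754, -0.0]
force: [0.1, 0.1, -0.3]
gripper_width: 61.7
grip_force: 0.0
```

```bash
python3 - <<'E'
from plan import *
run('h',(526,-160),117,-75,71)
c=snap('top','t2.png'); cv2.imwrite('pics/t2.png',cv2.resize(c['img'][110:310,120:440,::-1],None,fx=2.5,fy=2.5))
for q in blobs(c,'green',(150,120,470,300),90): print('g',q[0],q[1],plane(c,q[0],40)[:2])
for q in blobs(c,'red',(150,120,470,300),90): print('r',q[0],q[1],plane(c,q[0],40)[:2])
E
```

```text
found (np.float64(1.3644785608983112), array([ 525.1, -159. ]), np.float64(113.54959547876192), 137.5)
now [596.5 169.4 170.2  97.9] approach [-315.5 -115.8    0.2   74.3] 
target [467.9  75.4 170.   97.9] transport from above-grasp [  41.2 -237.7   -0.   -74.4]
g [195.  254.4] 164.0 [455.3 225.4]
g [336.4 227.3] 108.0 [ 526.5 -159.3]
g [412.8 225.9] 151.5 [ 528.2 -369.9]
g [369. 227.] 268.0 [ 526.4 -248.8]
g [330.6 194. ] 155.0 [ 620.6 -146.6]
g [161.8 226. ] 1841.5 [534.4 319.3]
r [443.3 291.4] 122.5 [ 349.3 -440. ]
r [424.9 269.4] 338.5 [ 408.7 -394.4]
r [188.5 211.5] 188.5 [574.5 246.8]
r [347.2 145.8] 129.5 [ 762.4 -199.2]
```

View pics/t2.png

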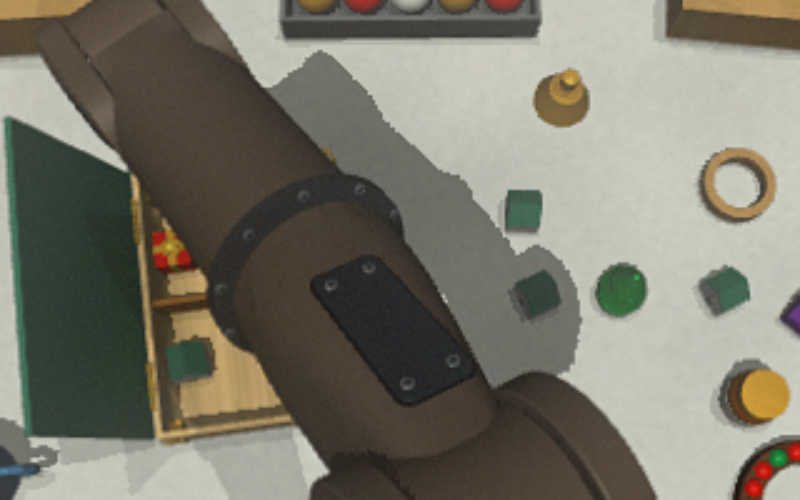

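The arm covers the parcels' compartment. House B at about (336,227) hasn't moved and the other houses are also in place, so I'll fetch house B next.

Call:
{"fn": "send_rows", "kwargs": {
  "commands": [
    {"dx": -316,"dy": -116,"dz": 0,"twist": 72,"fingers": 56},
    {"dx": -316,"dy": -116,"dz": 0,"twist": 72,"fingers": 56},
    {"dx": -316,"dy": -116,"dz": 0,"twist": 72,"fingers": 56},
    {"dx": -316,"dy": -116,"dz": 0,"twist": 72,"fingers": 56},
    {"dx": -316,"dy": -116,"dz": 0,"twist": 72,"fingers": 56},
    {"dx": -316,"dy": -116,"dz": 0,"twist": 72,"fingers": 56},
    {"dx": -316,"dy": -116,"dz": 0,"twist": 72,"fingers": 56},
    {"dx": -316,"dy": -116,"dz": 0,"twist": 72,"fingers": 56}
  ]
}}

```text
t: 12.38
tcp_pos: [524.9, -159.1, 170.3]
tcp_rot: [-0.0, 0.975, 0.224, -0.001]
force: [-0.5, 0.1, 0.3]
gripper_width: 55.9
grip_force: 0.0
```

Call:
{"fn": "send_rows", "kwargs": {
  "commands": [
    {"dx": 0,"dy": 0,"dz": 0,"twist": 0,"fingers": 56},
    {"dx": 0,"dy": 0,"dz": 0,"twist": 0,"fingers": 56},
    {"dx": 0,"dy": 0,"dz": 50,"twist": 0,"fingers": 56},
    {"dx": 0,"dy": 0,"dz": 90,"twist": 0,"fingers": 56},
    {"dx": 0,"dy": 0,"dz": 90,"twist": 0,"fingers": 56}
  ]
}}

```text
t: 13.0
tcp_pos: [523.4, -158.3, 78.9]
tcp_rot: [-0.001, 0.974, 0.225, -0.003]
force: [0.4, 0.2, 0.2]
gripper_width: 55.8
grip_force: 0.0
```

Call:
{"fn": "send_rows", "kwargs": {
  "commands": [
    {"dx": 0,"dy": 0,"dz": 45,"twist": 0,"fingers": 56},
    {"dx": 0,"dy": 0,"dz": 76,"twist": 0,"fingers": 56},
    {"dx": 0,"dy": 0,"dz": 76,"twist": 0,"fingers": 56},
    {"dx": 0,"dy": 0,"dz": 76,"twist": 0,"fingers": 20},
    {"dx": 0,"dy": 0,"dz": 76,"twist": 0,"fingers": 20},
    {"dx": 0,"dy": 0,"dz": 76,"twist": 0,"fingers": 20},
    {"dx": 0,"dy": 0,"dz": 76,"twist": 0,"fingers": 20},
    {"dx": 0,"dy": 0,"dz": 76,"twist": 0,"fingers": 20}
  ]
}}

```text
t: 14.0
tcp_pos: [527.3, -159.4, 7.6]
tcp_rot: [0.001, 0.975, 0.224, 0.002]
force: [-0.9, 0.8, 8.8]
gripper_width: 35.5
grip_force: 60.0
```

Call:
{"fn": "send_rows", "kwargs": {
  "commands": [
    {"dx": 0,"dy": 0,"dz": -60,"twist": 0,"fingers": 20},
    {"dx": 0,"dy": 0,"dz": -120,"twist": 0,"fingers": 20},
    {"dx": 0,"dy": 0,"dz": -166,"twist": 0,"fingers": 20},
    {"dx": 0,"dy": 0,"dz": -166,"twist": 0,"fingers": 20}
  ]
}}

```text
t: 14.5
tcp_pos: [528.3, -159.6, 176.7]
tcp_rot: [0.002, 0.975, 0.224, 0.004]
force: [0.4, 0.1, -0.7]
gripper_width: 35.5
grip_force: 59.5
```

Call:
{"fn": "send_rows", "kwargs": {
  "commands": [
    {"dx": 51,"dy": -236,"dz": 0,"twist": -72,"fingers": 20},
    {"dx": 51,"dy": -236,"dz": 0,"twist": -72,"fingers": 20},
    {"dx": 51,"dy": -236,"dz": 0,"twist": -72,"fingers": 20},
    {"dx": 51,"dy": -236,"dz": 0,"twist": -72,"fingers": 20},
    {"dx": 51,"dy": -236,"dz": 0,"twist": -72,"fingers": 20},
    {"dx": 51,"dy": -236,"dz": 0,"twist": -72,"fingers": 20},
    {"dx": 51,"dy": -236,"dz": 0,"twist": -72,"fingers": 20},
    {"dx": 51,"dy": -236,"dz": 0,"twist": -72,"fingers": 20}
  ]
}}

```text
t: 15.5
tcp_pos: [468.2, 75.3, 171.3]
tcp_rot: [-0.0, 0.657, 0.754, -0.0]
force: [0.4, 0.3, -1.0]
gripper_width: 35.6
grip_force: 59.5
```

Call:
{"fn": "send_rows", "kwargs": {
  "commands": [
    {"dx": 0,"dy": 0,"dz": 0,"twist": 0,"fingers": 20},
    {"dx": 0,"dy": 0,"dz": 0,"twist": 0,"fingers": 20},
    {"dx": 0,"dy": 0,"dz": 60,"twist": 0,"fingers": 20},
    {"dx": 0,"dy": 0,"dz": 60,"twist": 0,"fingers": 20},
    {"dx": 0,"dy": 0,"dz": 60,"twist": 0,"fingers": 20}
  ]
}}

```text
t: 16.12
tcp_pos: [468.8, 75.9, 112.5]
tcp_rot: [0.0, 0.657, 0.754, 0.0]
force: [-0.2, 0.8, 0.6]
gripper_width: 36.0
grip_force: 59.6
```

Call:
{"fn": "send_rows", "kwargs": {
  "commands": [
    {"dx": 0,"dy": 0,"dz": 50,"twist": 0,"fingers": 20},
    {"dx": 0,"dy": 0,"dz": 85,"twist": 0,"fingers": 20},
    {"dx": 0,"dy": 0,"dz": 97,"twist": 0,"fingers": 20},
    {"dx": 0,"dy": 0,"dz": 97,"twist": 0,"fingers": 20}
  ]
}}

```text
t: 16.62
tcp_pos: [469.3, 75.8, 15.3]
tcp_rot: [0.0, 0.657, 0.754, 0.0]
force: [0.4, 0.4, -1.0]
gripper_width: 35.3
grip_force: 59.8
```

Call:
{"fn": "send_rows", "kwargs": {
  "commands": [
    {"dx": 0,"dy": 0,"dz": 1,"twist": 0,"fingers": 56},
    {"dx": 0,"dy": 0,"dz": 1,"twist": 0,"fingers": 56},
    {"dx": 0,"dy": 0,"dz": 1,"twist": 0,"fingers": 56},
    {"dx": 0,"dy": 0,"dz": -60,"twist": 0,"fingers": 56},
    {"dx": 0,"dy": 0,"dz": -120,"twist": 0,"fingers": 56},
    {"dx": 0,"dy": 0,"dz": -156,"twist": 0,"fingers": 56},
    {"dx": 0,"dy": 0,"dz": -156,"twist": 0,"fingers": 56},
    {"dx": 0,"dy": 0,"dz": -156,"twist": 0,"fingers": 56}
  ]
}}

```text
t: 17.62
tcp_pos: [468.1, 75.1, 169.9]
tcp_rot: [0.0, 0.657, 0.754, -0.0]
force: [-0.6, -0.1, -0.1]
gripper_width: 55.9
grip_force: 0.0
```

```bash
python3 - <<'E'
from plan import *
run('h',(620,-147),90,-26,71)
run('h',(528,-370),117,23,71)
E
```

```text
found (np.float64(0.5931791677855202), array([ 620.5, -146.8]), np.float64(82.63968330438189), 154.5)
now [467.7  75.1 169.4  97.9] approach [-240.8  121.    -0.6  105.2] 
target [461.1 123.9 170.   97.9] transport from above-grasp [-192.8 -248.    -0.  -105.3]
found (np.float64(0.23075205234109364), array([ 528.2, -369.9]), np.float64(115.49576258575559), 152.5)
now [467.6  75.3 169.1  97.9] approach [-449.2   -1.    -0.9   72.4] 
target [454.4 172.4 170.   97.9] transport from above-grasp [ 166.8 -521.2   -0.   -72.4]
```

Call:
{"fn": "send_rows", "kwargs": {
  "commands": [
    {"dx": -241,"dy": 121,"dz": 0,"twist": -79,"fingers": 56},
    {"dx": -241,"dy": 121,"dz": 0,"twist": -79,"fingers": 56},
    {"dx": -241,"dy": 121,"dz": 0,"twist": -79,"fingers": 56},
    {"dx": -241,"dy": 121,"dz": 0,"twist": -79,"fingers": 56},
    {"dx": -241,"dy": 121,"dz": 0,"twist": -79,"fingers": 56},
    {"dx": -241,"dy": 121,"dz": 0,"twist": -79,"fingers": 56},
    {"dx": -241,"dy": 121,"dz": 0,"twist": -79,"fingers": 56},
    {"dx": -241,"dy": 121,"dz": 0,"twist": -79,"fingers": 56}
  ]
}}

```text
t: 18.73
tcp_pos: [620.6, -146.5, 168.3]
tcp_rot: [-0.001, 0.025, 1.0, 0.001]
force: [-0.3, -0.5, 0.9]
gripper_width: 56.0
grip_force: 0.0
```

Call:
{"fn": "send_rows", "kwargs": {
  "commands": [
    {"dx": 0,"dy": 0,"dz": 0,"twist": 0,"fingers": 56},
    {"dx": 0,"dy": 0,"dz": 0,"twist": 0,"fingers": 56},
    {"dx": 0,"dy": 0,"dz": 50,"twist": 0,"fingers": 56},
    {"dx": 0,"dy": 0,"dz": 90,"twist": 0,"fingers": 56},
    {"dx": 0,"dy": 0,"dz": 90,"twist": 0,"fingers": 56}
  ]
}}

```text
t: 19.35
tcp_pos: [619.0, -146.6, 77.4]
tcp_rot: [-0.003, 0.028, 1.0, 0.0]
force: [0.2, 1.0, 1.0]
gripper_width: 55.8
grip_force: 0.0
```

Call:
{"fn": "send_rows", "kwargs": {
  "commands": [
    {"dx": 0,"dy": 0,"dz": 45,"twist": 0,"fingers": 56},
    {"dx": 0,"dy": 0,"dz": 74,"twist": 0,"fingers": 56},
    {"dx": 0,"dy": 0,"dz": 74,"twist": 0,"fingers": 56},
    {"dx": 0,"dy": 0,"dz": 74,"twist": 0,"fingers": 20},
    {"dx": 0,"dy": 0,"dz": 74,"twist": 0,"fingers": 20},
    {"dx": 0,"dy": 0,"dz": 74,"twist": 0,"fingers": 20},
    {"dx": 0,"dy": 0,"dz": 74,"twist": 0,"fingers": 20},
    {"dx": 0,"dy": 0,"dz": 74,"twist": 0,"fingers": 20}
  ]
}}

```text
t: 20.35
tcp_pos: [623.1, -146.5, 8.9]
tcp_rot: [0.002, 0.027, 1.0, -0.0]
force: [-0.3, -0.7, 8.2]
gripper_width: 35.3
grip_force: 60.8
```

Call:
{"fn": "send_rows", "kwargs": {
  "commands": [
    {"dx": 0,"dy": 0,"dz": -60,"twist": 0,"fingers": 20},
    {"dx": 0,"dy": 0,"dz": -120,"twist": 0,"fingers": 20},
    {"dx": 0,"dy": 0,"dz": -164,"twist": 0,"fingers": 20},
    {"dx": 0,"dy": 0,"dz": -164,"twist": 0,"fingers": 20}
  ]
}}

```text
t: 20.85
tcp_pos: [623.9, -146.2, 175.8]
tcp_rot: [0.004, 0.027, 1.0, -0.001]
force: [-0.6, 0.5, -1.1]
gripper_width: 35.3
grip_force: 60.1
```

Call:
{"fn": "send_rows", "kwargs": {
  "commands": [
    {"dx": 174,"dy": 262,"dz": 0,"twist": 79,"fingers": 20},
    {"dx": 174,"dy": 262,"dz": 0,"twist": 79,"fingers": 20},
    {"dx": 174,"dy": 262,"dz": 0,"twist": 79,"fingers": 20},
    {"dx": 174,"dy": 262,"dz": 0,"twist": 79,"fingers": 20},
    {"dx": 174,"dy": 262,"dz": 0,"twist": 79,"fingers": 20},
    {"dx": 174,"dy": 262,"dz": 0,"twist": 79,"fingers": 20},
    {"dx": 174,"dy": 262,"dz": 0,"twist": 79,"fingers": 20},
    {"dx": 174,"dy": 262,"dz": 0,"twist": 79,"fingers": 20}
  ]
}}

```text
t: 21.85
tcp_pos: [461.3, 124.6, 170.2]
tcp_rot: [0.0, 0.658, 0.753, -0.0]
force: [-0.6, -0.1, 0.1]
gripper_width: 35.3
grip_force: 60.1
```

Call:
{"fn": "send_rows", "kwargs": {
  "commands": [
    {"dx": 0,"dy": 0,"dz": 0,"twist": 0,"fingers": 20},
    {"dx": 0,"dy": 0,"dz": 0,"twist": 0,"fingers": 20},
    {"dx": 0,"dy": 0,"dz": 60,"twist": 0,"fingers": 20},
    {"dx": 0,"dy": 0,"dz": 60,"twist": 0,"fingers": 20},
    {"dx": 0,"dy": 0,"dz": 60,"twist": 0,"fingers": 20}
  ]
}}

```text
t: 22.48
tcp_pos: [462.1, 124.8, 111.4]
tcp_rot: [-0.0, 0.657, 0.754, 0.0]
force: [0.2, 0.6, -0.7]
gripper_width: 35.6
grip_force: 60.3
```

Call:
{"fn": "send_rows", "kwargs": {
  "commands": [
    {"dx": 0,"dy": 0,"dz": 50,"twist": 0,"fingers": 20},
    {"dx": 0,"dy": 0,"dz": 85,"twist": 0,"fingers": 20},
    {"dx": 0,"dy": 0,"dz": 95,"twist": 0,"fingers": 20},
    {"dx": 0,"dy": 0,"dz": 95,"twist": 0,"fingers": 20}
  ]
}}

```text
t: 22.98
tcp_pos: [462.8, 125.0, 16.5]
tcp_rot: [0.0, 0.657, 0.754, 0.001]
force: [0.3, 0.7, -0.6]
gripper_width: 35.2
grip_force: 60.5
```

Call:
{"fn": "send_rows", "kwargs": {
  "commands": [
    {"dx": 0,"dy": 0,"dz": 1,"twist": 0,"fingers": 56},
    {"dx": 0,"dy": 0,"dz": 1,"twist": 0,"fingers": 56},
    {"dx": 0,"dy": 0,"dz": 1,"twist": 0,"fingers": 56},
    {"dx": 0,"dy": 0,"dz": -60,"twist": 0,"fingers": 56},
    {"dx": 0,"dy": 0,"dz": -120,"twist": 0,"fingers": 56},
    {"dx": 0,"dy": 0,"dz": -156,"twist": 0,"fingers": 56},
    {"dx": 0,"dy": 0,"dz": -156,"twist": 0,"fingers": 56},
    {"dx": 0,"dy": 0,"dz": -156,"twist": 0,"fingers": 56}
  ]
}}

```text
t: 23.98
tcp_pos: [461.5, 124.1, 170.8]
tcp_rot: [0.0, 0.657, 0.754, -0.0]
force: [-0.3, 0.1, -0.6]
gripper_width: 55.8
grip_force: 0.0
```

```bash
python3 - <<'E'
from plan import *
run('h',(528,-370),117,23,71)
E
```

```text
found (np.float64(0.08247694966748516), array([ 528. , -369.9]), np.float64(115.49633579659206), 151.0)
now [461.1 124.  170.3  97.9] approach [-498.5   -1.4    0.3   72.4] 
target [454.4 172.4 170.   97.9] transport from above-grasp [ 167.  -521.2   -0.   -72.4]
```

Call:
{"fn": "send_rows", "kwargs": {
  "commands": [
    {"dx": -498,"dy": -1,"dz": 0,"twist": 72,"fingers": 56},
    {"dx": -498,"dy": -1,"dz": 0,"twist": 72,"fingers": 56},
    {"dx": -498,"dy": -1,"dz": 0,"twist": 72,"fingers": 56},
    {"dx": -498,"dy": -1,"dz": 0,"twist": 72,"fingers": 56},
    {"dx": -498,"dy": -1,"dz": 0,"twist": 72,"fingers": 56},
    {"dx": -498,"dy": -1,"dz": 0,"twist": 72,"fingers": 56},
    {"dx": -498,"dy": -1,"dz": 0,"twist": 72,"fingers": 56},
    {"dx": -498,"dy": -1,"dz": 0,"twist": 72,"fingers": 56}
  ]
}}

```text
t: 25.02
tcp_pos: [528.6, -370.4, 169.4]
tcp_rot: [-0.001, 0.975, 0.223, -0.001]
force: [0.6, 1.1, -0.3]
gripper_width: 55.9
grip_force: 0.0
```

Call:
{"fn": "send_rows", "kwargs": {
  "commands": [
    {"dx": 0,"dy": 0,"dz": 0,"twist": 0,"fingers": 56},
    {"dx": 0,"dy": 0,"dz": 0,"twist": 0,"fingers": 56},
    {"dx": 0,"dy": 0,"dz": 0,"twist": 0,"fingers": 56}
  ]
}}

```text
t: 25.4
tcp_pos: [529.3, -367.0, 170.6]
tcp_rot: [-0.001, 0.974, 0.225, -0.0]
force: [0.1, -0.0, -0.7]
gripper_width: 55.9
grip_force: 0.0
```

```bash
python3 - <<'E'
from plan import *
p=pose(); print(p, rel(p,np.array([528,-370,80,26.5])))
E
```

```text
[ 529.3 -367.   170.6   26. ] [-2.4  2.1 90.6 -0.5]
```

Call:
{"fn": "send_rows", "kwargs": {
  "commands": [
    {"dx": -2,"dy": 2,"dz": 50,"twist": 0,"fingers": 56},
    {"dx": -2,"dy": 2,"dz": 100,"twist": 0,"fingers": 56},
    {"dx": -2,"dy": 2,"dz": 140,"twist": 0,"fingers": 56},
    {"dx": -2,"dy": 2,"dz": 165,"twist": 0,"fingers": 56},
    {"dx": -2,"dy": 2,"dz": 165,"twist": 0,"fingers": 56},
    {"dx": -2,"dy": 2,"dz": 165,"twist": 0,"fingers": 20},
    {"dx": -2,"dy": 2,"dz": 165,"twist": 0,"fingers": 20},
    {"dx": -2,"dy": 2,"dz": 165,"twist": 0,"fingers": 20}
  ]
}}

```text
t: 26.4
tcp_pos: [529.2, -371.9, 7.9]
tcp_rot: [0.001, 0.975, 0.224, 0.001]
force: [-0.6, 2.0, 7.8]
gripper_width: 35.3
grip_force: 60.5
```

Call:
{"fn": "send_rows", "kwargs": {
  "commands": [
    {"dx": 0,"dy": 0,"dz": 0,"twist": 0,"fingers": 20},
    {"dx": 0,"dy": 0,"dz": 0,"twist": 0,"fingers": 20},
    {"dx": 0,"dy": 0,"dz": -60,"twist": 0,"fingers": 20},
    {"dx": 0,"dy": 0,"dz": -120,"twist": 0,"fingers": 20},
    {"dx": 0,"dy": 0,"dz": -165,"twist": 0,"fingers": 20},
    {"dx": 0,"dy": 0,"dz": -165,"twist": 0,"fingers": 20},
    {"dx": 0,"dy": 0,"dz": -165,"twist": 0,"fingers": 20}
  ]
}}

```text
t: 27.28
tcp_pos: [527.7, -371.5, 171.1]
tcp_rot: [0.0, 0.975, 0.224, -0.0]
force: [0.2, -0.5, -0.9]
gripper_width: 35.0
grip_force: 60.1
```

```bash
python3 - <<'E'
from plan import *
p=pose(); print(p, rel(p,np.array([*case(23,71),170,97.9])))
E
```

```text
[ 527.7 -371.5  171.1   25.9] [ 171.4 -521.4    1.1  -72. ]
```

Call:
{"fn": "send_rows", "kwargs": {
  "commands": [
    {"dx": 171,"dy": -521,"dz": 1,"twist": -72,"fingers": 20},
    {"dx": 171,"dy": -521,"dz": 1,"twist": -72,"fingers": 20},
    {"dx": 171,"dy": -521,"dz": 1,"twist": -72,"fingers": 20},
    {"dx": 171,"dy": -521,"dz": 1,"twist": -72,"fingers": 20},
    {"dx": 171,"dy": -521,"dz": 1,"twist": -72,"fingers": 20},
    {"dx": 171,"dy": -521,"dz": 1,"twist": -72,"fingers": 20},
    {"dx": 171,"dy": -521,"dz": 1,"twist": -72,"fingers": 20},
    {"dx": 171,"dy": -521,"dz": 1,"twist": -72,"fingers": 20}
  ]
}}

```text
t: 28.28
tcp_pos: [459.8, 125.1, 169.2]
tcp_rot: [-0.001, 0.656, 0.754, -0.001]
force: [1.6, -0.1, -0.7]
gripper_width: 35.3
grip_force: 60.2
```

Call:
{"fn": "send_rows", "kwargs": {
  "commands": [
    {"dx": 0,"dy": 0,"dz": 0,"twist": 0,"fingers": 20},
    {"dx": 0,"dy": 0,"dz": 0,"twist": 0,"fingers": 20},
    {"dx": 0,"dy": 0,"dz": 0,"twist": 0,"fingers": 20}
  ]
}}

```text
t: 28.65
tcp_pos: [461.0, 122.1, 169.7]
tcp_rot: [-0.0, 0.658, 0.753, -0.001]
force: [0.7, -0.8, -0.4]
gripper_width: 35.7
grip_force: 60.2
```

```bash
python3 - <<'E'
from plan import *
p=pose(); print(p, rel(p,np.array([*case(23,71),170,97.9])))
E
```

```text
[461.  122.1 169.7  97.7] [50.8  0.2 -0.3 -0.2]
```

Call:
{"fn": "send_rows", "kwargs": {
  "commands": [
    {"dx": 51,"dy": 0,"dz": 0,"twist": 0,"fingers": 20},
    {"dx": 51,"dy": 0,"dz": 0,"twist": 0,"fingers": 20},
    {"dx": 51,"dy": 0,"dz": 50,"twist": 0,"fingers": 20},
    {"dx": 51,"dy": 0,"dz": 100,"twist": 0,"fingers": 20},
    {"dx": 51,"dy": 0,"dz": 140,"twist": 0,"fingers": 20},
    {"dx": 51,"dy": 0,"dz": 155,"twist": 0,"fingers": 20},
    {"dx": 51,"dy": 0,"dz": 155,"twist": 0,"fingers": 20}
  ]
}}

```text
t: 29.52
tcp_pos: [454.2, 173.3, 15.1]
tcp_rot: [0.0, 0.657, 0.754, -0.001]
force: [0.5, -0.5, -0.6]
gripper_width: 35.3
grip_force: 61.5
```

Call:
{"fn": "send_rows", "kwargs": {
  "commands": [
    {"dx": 0,"dy": 0,"dz": 1,"twist": 0,"fingers": 56},
    {"dx": 0,"dy": 0,"dz": 1,"twist": 0,"fingers": 56},
    {"dx": 0,"dy": 0,"dz": 1,"twist": 0,"fingers": 56},
    {"dx": 0,"dy": 0,"dz": -60,"twist": 0,"fingers": 56},
    {"dx": 0,"dy": 0,"dz": -120,"twist": 0,"fingers": 56},
    {"dx": 0,"dy": 0,"dz": -180,"twist": 0,"fingers": 56},
    {"dx": 0,"dy": 0,"dz": -200,"twist": 0,"fingers": 56}
  ]
}}

```text
t: 30.4
tcp_pos: [455.4, 175.4, 219.4]
tcp_rot: [0.002, 0.657, 0.754, 0.003]
force: [1.4, 0.2, -0.8]
gripper_width: 56.0
grip_force: 0.0
```

Call:
{"fn": "send_rows", "kwargs": {
  "commands": [
    {"dx": -330,"dy": 0,"dz": 0,"twist": 0,"fingers": 20},
    {"dx": -330,"dy": 0,"dz": 0,"twist": 0,"fingers": 20},
    {"dx": -330,"dy": 0,"dz": 0,"twist": 0,"fingers": 20},
    {"dx": -330,"dy": 0,"dz": 0,"twist": 0,"fingers": 20},
    {"dx": -330,"dy": 0,"dz": 0,"twist": 0,"fingers": 20},
    {"dx": -330,"dy": 0,"dz": 0,"twist": 0,"fingers": 20},
    {"dx": -330,"dy": 0,"dz": 0,"twist": 0,"fingers": 20}
  ]
}}

```text
t: 31.28
tcp_pos: [499.2, -153.1, 215.3]
tcp_rot: [-0.0, 0.658, 0.753, 0.0]
force: [-0.0, -0.1, -0.7]
gripper_width: 20.1
grip_force: 0.0
```

```bash
python3 - <<'E'
from plan import *
c=snap('top'); cv2.imwrite('pics/t3.png',cv2.resize(c['img'][140:300,110:310,::-1],None,fx=3.7,fy=3.7,interpolation=cv2.INTER_CUBIC))
for q in blobs(c,'green',(150,120,470,300),90): print('g',q[0],q[1],plane(c,q[0],46)[:2])
for q in blobs(c,'red',(150,120,470,300),90): print('r',q[0],q[1],plane(c,q[0],46)[:2])
for z in (132,):
  for q in blobs(c,'yellow',(240,180,300,250),30): print('y',q[0],q[1],q[2],plane(c,q[0],z), [plane(c,b,z)[:2] for b in cv2.boxPoints(q[2])])
print(pose())
E
```

```text
g [213.5 255.1] 150.5 [452.4 174.1]
g [195.2 254.5] 159.5 [454.3 223.6]
g [233.9 251.4] 155.5 [462.1 119.3]
g [249.8 249.4] 162.5 [467.1  76.7]
g [155.9 239.1] 265.0 [497.  332.3]
r [217.9 227.1] 156.0 [528.9 163.7]
r [189.8 210.9] 235.0 [574.8 242.3]
r [217.6 204.5] 235.0 [592.  165.8]
r [238.1 200.6] 215.5 [602.5 109.5]
r [342.9 149.4] 155.0 [ 749.3 -185.5]
y [269.  214.7] 75.0 ((268.9569091796875, 214.73277282714844), (18.382904052734375, 5.1209516525268555), 66.80140686035156) [543.2  22.9 132. ] [array([562.7,  38. ]), array([567.9,  26. ]), array([523.9,   7.9]), array([518.8,  19.8])]
[ 499.3 -151.3  215.4   97.9]
```

View pics/t3.png

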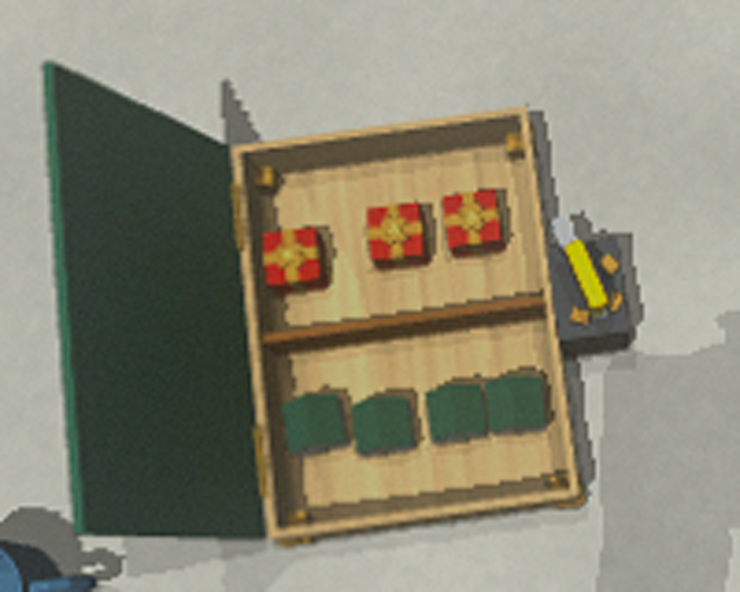

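All five ornaments stand in their own compartments: parcels at about (395,232) and (473,220), houses at (385,422), (458,410) and (517,400) in the crop. The lid is still open. Next I'll go over the lid to its back side.

Call:
{"fn": "send_rows", "kwargs": {
  "commands": [
    {"dx": 0,"dy": 0,"dz": -60,"twist": 0,"fingers": 0},
    {"dx": 30,"dy": 30,"dz": -125,"twist": 0,"fingers": 0},
    {"dx": 300,"dy": 71,"dz": -125,"twist": 0,"fingers": 0},
    {"dx": 300,"dy": 71,"dz": -125,"twist": 0,"fingers": 0},
    {"dx": 300,"dy": 71,"dz": -125,"twist": 0,"fingers": 0},
    {"dx": 300,"dy": 71,"dz": -125,"twist": 0,"fingers": 0},
    {"dx": 300,"dy": 71,"dz": -125,"twist": 0,"fingers": 0},
    {"dx": 300,"dy": 71,"dz": -125,"twist": 0,"fingers": 0}
  ]
}}

```text
t: 32.33
tcp_pos: [526.3, 160.2, 340.8]
tcp_rot: [-0.001, 0.653, 0.757, 0.001]
force: [0.2, -0.5, 0.1]
gripper_width: -0.3
grip_force: 0.0
```

Call:
{"fn": "send_rows", "kwargs": {
  "commands": [
    {"dx": 259,"dy": 0,"dz": 0,"twist": 0,"fingers": 0},
    {"dx": 259,"dy": 0,"dz": 0,"twist": 0,"fingers": 0},
    {"dx": 259,"dy": 0,"dz": 0,"twist": 0,"fingers": 0},
    {"dx": 259,"dy": 0,"dz": 0,"twist": 0,"fingers": 0},
    {"dx": 259,"dy": 0,"dz": 0,"twist": 0,"fingers": 0},
    {"dx": 259,"dy": 0,"dz": 0,"twist": 0,"fingers": 0},
    {"dx": 259,"dy": 0,"dz": 0,"twist": 0,"fingers": 0}
  ]
}}

```text
t: 33.2
tcp_pos: [493.9, 409.2, 340.5]
tcp_rot: [0.001, 0.658, 0.753, -0.0]
force: [-0.1, 0.5, -0.4]
gripper_width: 0.2
grip_force: 0.0
```

```bash
cat >> plan.py <<'E'
def cpos(p=None):
    p=pose() if p is None else p; a=np.radians(CY); d=p[:2]-CC
    return np.array([d[0]*np.cos(a)+d[1]*np.sin(a),-d[0]*np.sin(a)+d[1]*np.cos(a),p[2],p[3]])
E
python3 - <<'E'
from plan import *
print(cpos(),pose())
c=snap('side','s4.png')
E
```

```text
[252.1  -0.7 340.5  97.8] [493.9 409.2 340.5  97.8]
```

View pics/s4.png

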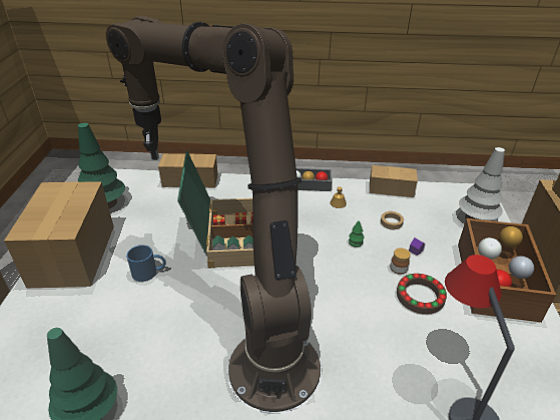

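The gripper hangs behind the open lid (tip at about (154,158)), clear of everything. Now I'll lower it and push.

Call:
{"fn": "send_rows", "kwargs": {
  "commands": [
    {"dx": 3,"dy": 0,"dz": 50,"twist": 0,"fingers": 0},
    {"dx": 3,"dy": 0,"dz": 110,"twist": 0,"fingers": 0},
    {"dx": 3,"dy": 0,"dz": 110,"twist": 0,"fingers": 0},
    {"dx": -24,"dy": 0,"dz": 108,"twist": 0,"fingers": 0},
    {"dx": -50,"dy": 0,"dz": 102,"twist": 0,"fingers": 0},
    {"dx": -75,"dy": 0,"dz": 96,"twist": 0,"fingers": 0},
    {"dx": -100,"dy": 0,"dz": 92,"twist": 0,"fingers": 0},
    {"dx": -124,"dy": 0,"dz": 90,"twist": 0,"fingers": 0}
  ]
}}

```text
t: 34.25
tcp_pos: [511.4, 288.7, 254.7]
tcp_rot: [0.001, 0.657, 0.754, 0.003]
force: [-0.3, 2.1, 0.6]
gripper_width: -0.1
grip_force: 1.1
```

```bash
python3 - <<'E'
from plan import *
print(cpos(),manip.get_obs()['force'])
E
```

```text
[130.3  -1.4 254.7  97.8] [-0.3  2.1  0.6]
```

Call:
{"fn": "send_rows", "kwargs": {
  "commands": [
    {"dx": -25,"dy": 0,"dz": -4,"twist": 0,"fingers": 0},
    {"dx": -50,"dy": 0,"dz": -7,"twist": 0,"fingers": 0},
    {"dx": -73,"dy": 0,"dz": 0,"twist": 0,"fingers": 0},
    {"dx": -97,"dy": 0,"dz": 9,"twist": 0,"fingers": 0},
    {"dx": -118,"dy": 0,"dz": 23,"twist": 0,"fingers": 0},
    {"dx": -138,"dy": 0,"dz": 38,"twist": 0,"fingers": 0},
    {"dx": -155,"dy": 0,"dz": 56,"twist": 0,"fingers": 0},
    {"dx": -169,"dy": 0,"dz": 75,"twist": 0,"fingers": 0}
  ]
}}

```text
t: 35.25
tcp_pos: [533.7, 119.3, 174.8]
tcp_rot: [0.0, 0.657, 0.754, 0.0]
force: [0.7, 0.4, 0.7]
gripper_width: 0.4
grip_force: 0.5
```

```bash
python3 - <<'E'
from plan import *
print(cpos(),manip.get_obs()['force'])
E
```

```text
[-40.5  -0.3 174.8  97.8] [0.7 0.4 0.7]
```

Call:
{"fn": "send_rows", "kwargs": {
  "commands": [
    {"dx": -11,"dy": 0,"dz": 22,"twist": 0,"fingers": 0},
    {"dx": -20,"dy": 0,"dz": 45,"twist": 0,"fingers": 0},
    {"dx": -26,"dy": 0,"dz": 68,"twist": 0,"fingers": 0},
    {"dx": -30,"dy": 0,"dz": 85,"twist": 0,"fingers": 0},
    {"dx": -30,"dy": 0,"dz": 93,"twist": 0,"fingers": 0},
    {"dx": -30,"dy": 0,"dz": 96,"twist": 0,"fingers": 0},
    {"dx": -30,"dy": 0,"dz": 96,"twist": 0,"fingers": 0},
    {"dx": -30,"dy": 0,"dz": 96,"twist": 0,"fingers": 0}
  ]
}}

```text
t: 36.25
tcp_pos: [537.1, 90.4, 80.5]
tcp_rot: [0.001, 0.657, 0.754, -0.001]
force: [-5.4, -3.5, 13.0]
gripper_width: 0.2
grip_force: 6.4
```

```bash
python3 - <<'E'
from plan import *
print(cpos(),manip.get_obs()['force'])
E
```

```text
[-69.6   0.4  80.5  97.9] [-5.4 -3.5 13. ]
```

Call:
{"fn": "send_rows", "kwargs": {
  "commands": [
    {"dx": 0,"dy": 0,"dz": -50,"twist": 0,"fingers": 0},
    {"dx": 0,"dy": 0,"dz": -100,"twist": 10,"fingers": 40},
    {"dx": -30,"dy": 0,"dz": -110,"twist": 75,"fingers": 40},
    {"dx": -67,"dy": -1,"dz": -110,"twist": 75,"fingers": 40},
    {"dx": -67,"dy": -1,"dz": -110,"twist": 75,"fingers": 40},
    {"dx": -67,"dy": -1,"dz": -110,"twist": 75,"fingers": 40},
    {"dx": -67,"dy": -1,"dz": -110,"twist": 75,"fingers": 40},
    {"dx": -67,"dy": -1,"dz": -110,"twist": 75,"fingers": 40}
  ]
}}

```text
t: 37.25
tcp_pos: [545.7, 25.0, 189.9]
tcp_rot: [-0.0, 0.98, 0.2, 0.0]
force: [0.6, 0.4, 1.7]
gripper_width: 39.9
grip_force: 0.0
```

Call:
{"fn": "send_rows", "kwargs": {
  "commands": [
    {"dx": 0,"dy": 0,"dz": 0,"twist": 7,"fingers": 40},
    {"dx": 0,"dy": 0,"dz": 0,"twist": 7,"fingers": 40},
    {"dx": 0,"dy": 0,"dz": 0,"twist": 7,"fingers": 40},
    {"dx": 0,"dy": 0,"dz": 0,"twist": 7,"fingers": 40}
  ]
}}

```text
t: 37.75
tcp_pos: [545.6, 24.6, 189.4]
tcp_rot: [-0.0, 0.99, 0.144, 0.0]
force: [-0.2, 1.4, -0.3]
gripper_width: 40.3
grip_force: 0.0
```

```bash
python3 - <<'E'
from plan import *
p=pose(); print(p,rel(p,np.array([545,23.5,99,23])))
s=snap('side'); c=snap('top')
for n,m,roi in(('t',c,(240,180,300,250)),('s',s,(255,190,300,235))):
  for q in blobs(m,'yellow',roi,8): print(n,q[0],q[1],q[2])
cv2.imwrite('pics/k.png',np.vstack([cv2.resize(c['img'][170:270,160:320,::-1],(480,300)),cv2.resize(s['img'][160:260,180:340,::-1],(480,300))]))
E
```

```text
[545.6  24.6 189.4  16.5] [-0.8  0.8 90.4 -6.5]
```

View pics/k.png

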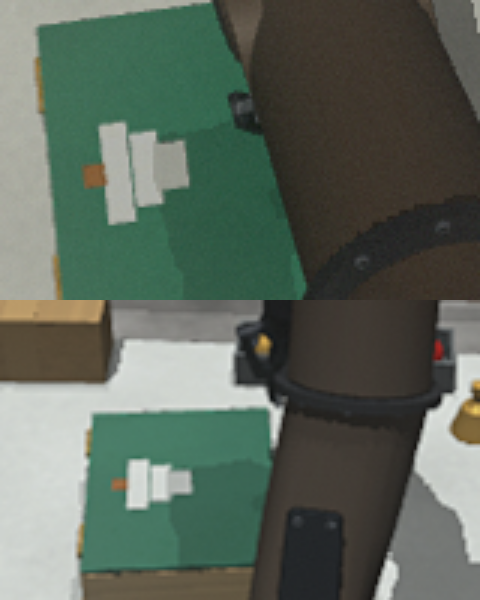

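The lid lies shut, and the arm hides the knob. I'll go down on it using the measured axis.

Call:
{"fn": "send_rows", "kwargs": {
  "commands": [
    {"dx": -1,"dy": 1,"dz": 10,"twist": -6.5,"fingers": 40},
    {"dx": -1,"dy": 1,"dz": 45,"twist": -6.5,"fingers": 40},
    {"dx": -1,"dy": 1,"dz": 75,"twist": -6.5,"fingers": 40},
    {"dx": -1,"dy": 1,"dz": 90,"twist": -6.5,"fingers": 40},
    {"dx": -1,"dy": 1,"dz": 90,"twist": -6.5,"fingers": 40},
    {"dx": -1,"dy": 1,"dz": 90,"twist": -6.5,"fingers": 40}
  ]
}}

```text
t: 38.6
tcp_pos: [545.7, 23.5, 100.4]
tcp_rot: [0.0, 0.98, 0.199, 0.001]
force: [0.1, 0.5, 0.2]
gripper_width: 40.0
grip_force: 0.0
```

Call:
{"fn": "send_rows", "kwargs": {
  "commands": [
    {"dx": 0,"dy": 0,"dz": 0,"twist": 0,"fingers": 4},
    {"dx": 0,"dy": 0,"dz": 0,"twist": 0,"fingers": 4},
    {"dx": 0,"dy": 0,"dz": 0,"twist": 0,"fingers": 4},
    {"dx": 0,"dy": 0,"dz": 0,"twist": 0,"fingers": 4},
    {"dx": 0,"dy": 0,"dz": 0,"twist": 0,"fingers": 4}
  ]
}}

```text
t: 39.22
tcp_pos: [545.4, 23.7, 100.5]
tcp_rot: [0.0, 0.98, 0.199, 0.001]
force: [-1.7, 1.4, 5.5]
gripper_width: 13.1
grip_force: 58.4
```

```bash
python3 - <<'E'
from plan import *
o=manip.get_obs();print(pose(),o['force'],o['ft_torque'],o['gripper_width'],o['grip_force'])
E
```

```text
[545.4  23.7 100.5  22.9] [-1.7  1.4  5.5] [0.1 0.3 0. ] 13.051490609481835 58.436046838760376
```

Call:
{"fn": "send_rows", "kwargs": {
  "commands": [
    {"dx": 0,"dy": 0,"dz": -6,"twist": 0,"fingers": 4},
    {"dx": 0,"dy": 0,"dz": -14,"twist": 0,"fingers": 4},
    {"dx": 0,"dy": 0,"dz": -14,"twist": 0,"fingers": 4},
    {"dx": 0,"dy": 0,"dz": -14,"twist": 0,"fingers": 4}
  ]
}}

```text
t: 39.72
tcp_pos: [545.2, 23.6, 113.4]
tcp_rot: [-0.0, 0.98, 0.199, 0.0]
force: [4.5, 3.9, -8.1]
gripper_width: 12.9
grip_force: 58.5
```

Call:
{"fn": "send_rows", "kwargs": {
  "commands": [
    {"dx": 0,"dy": 0,"dz": 0,"twist": -8,"fingers": 4},
    {"dx": 0,"dy": 0,"dz": 0,"twist": -16,"fingers": 4},
    {"dx": 0,"dy": 0,"dz": 0,"twist": -24,"fingers": 4},
    {"dx": 0,"dy": 0,"dz": 0,"twist": -32,"fingers": 4}
  ]
}}

```text
t: 40.22
tcp_pos: [545.6, 23.2, 113.4]
tcp_rot: [0.0, 0.886, 0.463, 0.001]
force: [4.5, 1.9, -8.1]
gripper_width: 13.2
grip_force: 58.6
```

```bash
python3 - <<'E'
from plan import *
o=manip.get_obs();print(pose(),o['force'],o['ft_torque'],o['gripper_width'],o['grip_force'])
E
```

```text
[545.6  23.2 113.4  55.2] [ 4.5  1.9 -8.1] [ 0.4 -1.3 -0.1] 13.221270161739705 58.603516817092896
```

Call:
{"fn": "send_rows", "kwargs": {
  "commands": [
    {"dx": 0,"dy": 0,"dz": 0,"twist": -8,"fingers": 4},
    {"dx": 0,"dy": 0,"dz": 0,"twist": -16,"fingers": 4},
    {"dx": 0,"dy": 0,"dz": 0,"twist": -24,"fingers": 4},
    {"dx": 0,"dy": 0,"dz": 0,"twist": -32,"fingers": 4},
    {"dx": 0,"dy": 0,"dz": 0,"twist": -39,"fingers": 4},
    {"dx": 0,"dy": 0,"dz": 0,"twist": -43,"fingers": 4},
    {"dx": 0,"dy": 0,"dz": 0,"twist": -43,"fingers": 4}
  ]
}}

```text
t: 41.1
tcp_pos: [546.3, 23.2, 113.5]
tcp_rot: [0.001, 0.657, 0.754, 0.001]
force: [7.3, 2.5, -7.8]
gripper_width: 13.1
grip_force: 58.7
```

```bash
python3 - <<'E'
from plan import *
o=manip.get_obs();print(pose(),o['force'],o['ft_torque'],o['gripper_width'],o['grip_force'])
E
```

```text
[546.3  23.2 113.5  97.9] [ 7.3  2.5 -7.8] [ 0.6 -1.6 -0.1] 13.0891753395648 58.70451629161835
```

Call:
{"fn": "send_rows", "kwargs": {
  "commands": [
    {"dx": 0,"dy": 0,"dz": 7,"twist": -1,"fingers": 4},
    {"dx": 0,"dy": 0,"dz": 14,"twist": -1,"fingers": 4},
    {"dx": 0,"dy": 0,"dz": 14,"twist": -1,"fingers": 4},
    {"dx": 0,"dy": 0,"dz": 14,"twist": -1,"fingers": 4},
    {"dx": 0,"dy": 0,"dz": 14,"twist": -1,"fingers": 40},
    {"dx": 0,"dy": 0,"dz": 14,"twist": -1,"fingers": 40},
    {"dx": 0,"dy": 0,"dz": 14,"twist": -1,"fingers": 40}
  ]
}}

```text
t: 41.98
tcp_pos: [544.3, 23.0, 99.0]
tcp_rot: [-0.0, 0.65, 0.76, -0.001]
force: [-0.3, 0.1, 0.0]
gripper_width: 39.9
grip_force: 0.0
```

Call:
{"fn": "send_rows", "kwargs": {
  "commands": [
    {"dx": 0,"dy": 0,"dz": -50,"twist": 0,"fingers": 40},
    {"dx": 0,"dy": 0,"dz": -110,"twist": 0,"fingers": 40},
    {"dx": -60,"dy": 0,"dz": -140,"twist": 0,"fingers": 40},
    {"dx": -250,"dy": -100,"dz": -140,"twist": 0,"fingers": 40},
    {"dx": -250,"dy": -100,"dz": -140,"twist": 0,"fingers": 40},
    {"dx": -250,"dy": -100,"dz": -140,"twist": 0,"fingers": 40},
    {"dx": -250,"dy": -100,"dz": -140,"twist": 0,"fingers": 40},
    {"dx": -250,"dy": -100,"dz": -140,"twist": 0,"fingers": 40}
  ]
}}

```text
t: 42.98
tcp_pos: [483.2, -242.5, 238.8]
tcp_rot: [-0.0, 0.652, 0.758, -0.001]
force: [0.9, 0.8, 0.0]
gripper_width: 39.6
grip_force: 0.0
```

```bash
python3 - <<'E'
from plan import *
c=snap('top');s=snap('side')
for n,m,roi in(('t',c,(240,180,300,250)),('s',s,(255,190,300,235))):
  for q in blobs(m,'yellow',roi,8): print(n,q[0],q[1],q[2])
  b=blobs(m,'yellow',roi,8)
  if n=='t' and b: print(plane(c,b[0][0],132),[plane(c,x,132)[:2] for x in cv2.boxPoints(b[0][2])]); t=b[0][0]
  if n=='s' and b: print(tri(c,t,s,b[0][0]))
print(pose())
cv2.imwrite('pics/e.png',np.vstack([cv2.resize(c['img'][160:260,150:310,::-1],(480,300)),cv2.resize(s['img'][160:260,180:340,::-1],(480,300))]))
E
```

```text
t [268.9 214.7] 70.5 ((268.95196533203125, 214.63975524902344), (4.823976039886475, 18.63508415222168), 82.40535736083984)
[543.3  23.  132. ] [array([546.7,  47.1]), array([552.7,   0.2]), array([540.2,  -1.3]), array([534.3,  45.5])]
s [280.6 209.4] 13.5 ((280.0, 209.0), (2.0, 12.0), 90.0)
(array([545.4,  19.9, 123.1]), np.float64(6.51238879436849))
[ 484.7 -238.7  239.3   98.9]
```

View pics/e.png

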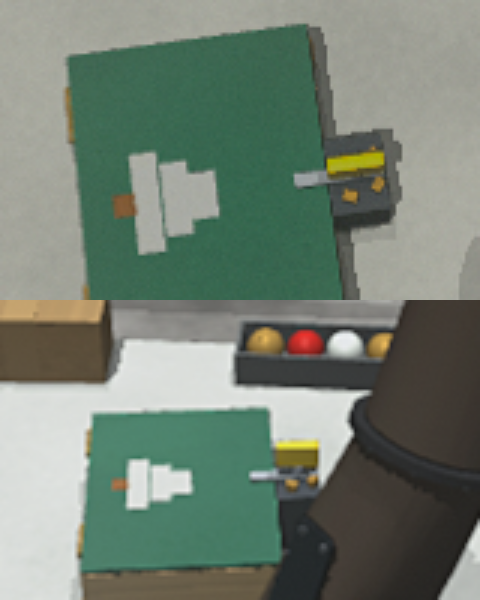

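The lid is shut, and the tongue lies over its edge at about 97° yaw, which is the case's x axis. The knob's triangulated height of 123 mm, against 121 mm before, shows it's snapped down.

```bash
python3 -c "
from workcell import manip
print(manip.job_done())"
```

```text
the job is handed in; nothing more can be done
None
```

I packed both red parcels and all three white houses into their own compartments, folded the lid shut and locked the latch, then handed the job in at about 43 s; the hand-in returned no verdict.

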